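# Gauge the guide block with spacer blades and close its fence

## Robot

A 6-joint arm with a two-finger parallel gripper is mounted at the origin on a cart in front of the work surface, level with it; the furniture and walls round the work are solid. World frame = base frame: x ahead of the robot, y to its left, z up, the work surface at z = 0. Lengths are in m, angles in rad, forces in N, time in s.
With the tool pointing down it reaches from about 0.35 to 0.85 m from the base axis. Payload 8.1 kg.
Tool frame: the origin (TCP) lies at the centre of the arm's flange, where the gripper is bolted on; the fingertips stand 186 mm ahead of it and the grasp point (between the pads) lies 167 mm ahead of it; z points along the fingers, y is the line along which they close (so a half turn about z gives the same grasp; the last joint's range is limited). The gripper opens to 93 mm and grips with 3 to 60 N. Pads are 15 mm wide; open, the fingers measure 128 mm over their backs; the gripper's body (75 mm by 188 mm) begins 65 mm behind the grasp point.
Start: joints at [-0.085, 0.13, 1.488, -0, 1.523, -0.085], TCP at [0.6, 0, 0.405] pointing down, gripper open.
Joint ranges: [-2.96, 2.96], [-0.89, 2.26], [0.02, 2.5], [-1.34, 4.48], [0, 2.73], [-2.66, 2.66]. Speed limits (rad/s): [2.39, 2.39, 2.79, 3.14, 3.14, 3.14].

## Interface

Orientations are given as a rotation vector (axis times angle).
In Python, from plant import robot gives the robot as it stands.
- The arm moves only by the tool apply_moves, never from a script. Its argument "series" is a list of rows, each a list of 2 entries, a list of its own where there are three numbers: the shift along the tool's x, y, z in mm, then the turn, a rotation vector about the tool's x, y, z in rad. A call has 1 to 12 rows; each row shifts and turns the commanded pose from where the row before left it, along the tool's axes as they then stand; what a row does not reach is not made up. A row lasts 1/12 s, in which the tool goes at most 41.7 mm and 7.16 degrees, less where a joint would pass 70% of its speed; a pose out of reach is approached as far as the arm can. A call is refused whole if a number of a shift passes 41.7 or a number of a turn 0.125, either way. A call with a gripper value outside its range is refused whole. "claw" is the opening, from 0 (shut) to 1 (fully open), set as the call begins (left out, the last holds). The fingers move at their own pace and stop on an object; "newtons" is the grip in N (left out, the last holds). Time passes only in rows, so rows that do not move let the fingers close. It gives the time, the measured TCP pose, the force, the opening and the grip force at its end, in the units of the state.
- robot.read_state(): the state, without advancing time (a new reading comes with each control period).
- robot.read_camera(name): name is "scene" or "side" or "wrist"; returns (picture, depth): 400x640x3 uint8, blue, green, red; 400x640 float32, m along the optical axis (not along the pixel's ray), 0 where there is no reading.
- robot.calibration(name): a dict with "fx", "fy", "cx", "cy" (pixels), "extrinsics" (4x4, takes a point from world to camera coordinates). Camera axes: x right, y down, z forward; pixel columns grow to the right and rows downward; lengths in m; the calibration is good to about 2 mm. A picture is of the moment at which its call begins: read the wrist's pose just before it. calibration takes no time and is no camera call; for the wrist camera it gives the pose at the moment of the call.
- robot.close_job(): hands the job in; it is judged then, once.
The state is a dict: "t": time; "q": joint angles; "dq": joint speeds; "joint_torque": joint torques, N m; "tool_pos": TCP position; "orientation": TCP orientation; "force": force on the tool from outside, world axes, zero at the start; "wrist_torque": the same for the moment, N m; "opening": finger opening in m; "gripper_force": force on a finger pad.
Only numpy, scipy, OpenCV 4.12 (cv2) and the standard library are available. Lean on these libraries where they do the work, as an engineer would, in place of code of your own. Each camera call takes 0.05 s, during which the arm holds its last target. There are 200 camera calls.

## Task

Gauge the gap of the guide block: slide the thick red-handled spacer blade in from the end facing the robot, and if the gap refuses it do not force it, but stand it on the table a good hand's breadth clear of the block and slide in the thin blue-handled one instead. Leave the thickest blade that goes in pushed fully home, the other upright on the table well clear. Then push the brass fence sideways until it is snug against the blade.

Things in the scene. Friction and masses are not known exactly. Their poses are not given: they have to be found in the camera images.
- guide_block: Fixed dark steel base plate, 60 (x) by 115 (y, -35 to +80) by 7 mm high. On it, along all 60 mm of x, a steel jaw (inner face y = 0, 20 mm wide, top at 35 mm) and on its +y side the brass fence. The gap between is open on top and at both ends; mouth at x = -30 mm, facing the robot. Origin: table height, mid-length, on the jaw's inner face; x from mouth into the gap, y from jaw to fence, z up.
- fence_face (a point): Mid-point of the fence's inner face, 21 mm up; its y in the guide_block frame is the gap (7.5 to 15.5 mm at first). The fence: brass bar 60 mm long, 16 mm wide (outer face 16 mm further in +y), top 34 mm up; slides along the block's y only, against 8 N friction, no spring, stays put. Do not shift it over 2 mm before a blade is home. The inner edges at the mouth are rounded, radius 3 mm.
- thick_blade: Loose, 120 g. Upright red handle 34 (x) by 24 (y) by 55 mm high standing on the table; steel leaf 12 mm thick (y) juts 55 mm from its +x face, 10 to 30 mm up. Origin: centre of the handle's underside; x to the leaf's tip, z up. Fully home, the handle's front meets the bars' ends at the mouth (origin at x = -47 mm in the guide_block frame) and it stands on the table before the plate.
- thick_blade_tip (a point): Middle of the thick leaf's tip: 72 mm ahead of the blade's origin, 20 mm up. The tip's upright edges are rounded, radius 1.5 mm.
- thin_blade: Loose thin spacer blade, the same as the thick one in all but a blue handle and a leaf 6 mm thick. Origin, axes and home position as the thick blade's.
- thin_blade_tip (a point): Middle of the thin leaf's tip: 72 mm ahead of the blade's origin, 20 mm up. The tip's upright edges are rounded, radius 1.5 mm.
Mind the look-alikes: they are no part of the job. Of the things that look like the thin_blade, the largest one is meant.

How it is judged:
By the outcome, as a careful person would: the job done as asked, in the order asked, and still so for the second after the job is handed in, with the robot touching nothing.
It also fails if it takes over 72 s, if anything falls off the work surface, if the arm or the gripper's body presses on something with over 40 N, if the wrist force passes 120 N, or if a joint passes its speed limit or range.

## Working session

There is one attempt and no reset: what is moved stays moved. The work goes in short steps, Python scripts to look and compute and a tool call to move; the robot and the scene stay as the last step left them, time stands still between calls to the robot, and variables do not carry over. Pictures are saved under pics/ and viewed, at most 12 in all, crops included, and the job is handed in when it is done.

Besides the shell and the picture viewer there is one more tool, called as name([rows], argument=value, ...), one row to a line, values as JSON. apply_moves: Moves the arm, as the interface text tells. Its arguments: {"type":"object","properties":{"series":{"type":"array"},"claw":{"type":"number"},"newtons":{"type":"number"}},"required":["series"]}

```bash
mkdir -p pics; ls; python3 - <<'E'
from plant import robot
import cv2,numpy as np
s=robot.read_state();print({k:np.round(v,3) for k,v in s.items()})
for n in("scene","side","wrist"):
    p,d=robot.read_camera(n);cv2.imwrite(f"pics/{n}0.png",p);np.save(f"pics/{n}0.npy",d)
    c=robot.calibration(n);np.set_printoptions(suppress=True,precision=4);print(n,c["fx"],c["fy"],c["cx"],c["cy"],c["extrinsics"].tolist() if n!="x" else 0)
    np.savez(f"pics/{n}0cal.npz",**c)
a=[cv2.imread(f"pics/{n}0.png") for n in("scene","side","wrist")]
E
```

```text
pics
{'t': np.float64(0.0), 'q': array([-0.085,  0.131,  1.489, -0.   ,  1.523, -0.085]), 'dq': array([ 0.   ,  0.   ,  0.   , -0.001, -0.   , -0.   ]), 'joint_torque': array([-2.0000e-03, -5.5985e+01, -4.9176e+01,  7.7000e-02,  3.6000e-02,
       -0.0000e+00]), 'tool_pos': array([0.6  , 0.   , 0.404]), 'orientation': array([-2.22e+00, -2.22e+00,  2.00e-03]), 'force': array([0.452, 0.245, 0.462]), 'wrist_torque': array([-0.012,  0.016, -0.005]), 'gripper_force': np.float64(0.0), 'opening': np.float64(0.093)}
scene 414.27675222474033 414.27675222474033 321.94470198668097 189.12464089834748 [[0.7157985237463506, -0.69830313367493, 0.0022818637816430015, -0.3672572003814269], [-0.36294190199139104, -0.3748228025007221, -0.8531008395871948, 0.24693680601286755], [0.5965782842020121, 0.6098201376022914, -0.5217410761990144, 0.7136589405840176], [0.0, 0.0, 0.0, 1.0]]
side 493.57391699170154 493.57391699170154 310.39796245184516 202.18215263008346 [[0.18423446895290152, 0.982827051394729, 0.010423410976517411, -0.14112787641386462], [0.7896080125972079, -0.14168303686992545, -0.5970302366761695, -0.3990991972784674], [-0.5853006465842406, 0.118223957428511, -0.8021510138359309, 1.4259265933987826], [0.0, 0.0, 0.0, 1.0]]
wrist 316.1593687844098 316.1593687844098 320.5526047843455 203.26966545946638 [[0.9999978320178707, -0.00011308670888893015, -0.0020792236426152885, -0.599129277654948], [0.0005185585266689798, -0.953541385670626, 0.30126160875624036, -0.03496770800295005], [-0.0020166944771473415, -0.3012620338256049, -0.9535392597678645, 0.39242115126851485], [0.0, 0.0, 0.0, 1.0]]
```

View pics/scene0.png

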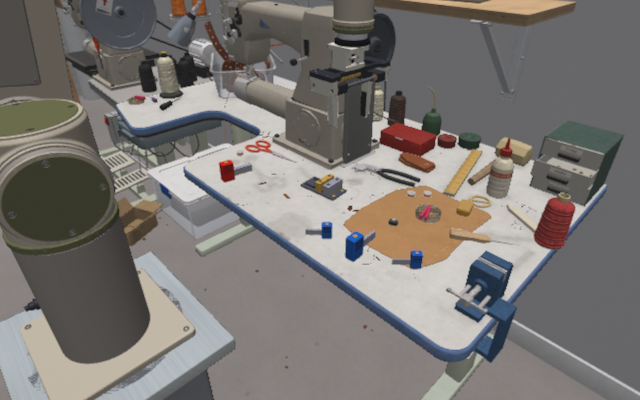

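View pics/wrist0.png

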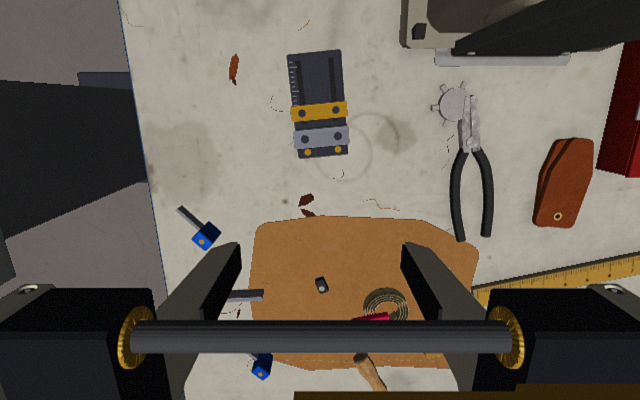

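The scene view shows red blade near (227,170), guide block near (323,185), and three blue ones at (327,230), (354,246), (416,259); the middle one looks largest. The wrist view shows the block at (320,105), with the mouth facing left and the fence (yellow) above the jaw.

```bash
cat > h.py <<'E'
import cv2,numpy as np
np.set_printoptions(suppress=True,precision=4)
def world(c,d,rows,cols,z=None):
    T=np.linalg.inv(c["extrinsics"]);z=d[rows,cols]
    P=np.stack([(cols-c["cx"])/c["fx"]*z,(rows-c["cy"])/c["fy"]*z,z,np.ones_like(z)])
    return (T@P)[:3].T
def ray(c,u,v,h):
    T=np.linalg.inv(c["extrinsics"]);r=T[:3,:3]@np.array([(u-c["cx"])/c["fx"],(v-c["cy"])/c["fy"],1]);o=T[:3,3]
    return o+r*(h-o[2])/r[2]
def grid(c,d):
    r,q=np.mgrid[0:400,0:640];return world(c,d,r.ravel(),q.ravel()).reshape(400,640,3)
def mask(p,col):
    h=cv2.cvtColor(p,cv2.COLOR_BGR2HSV)
    if col=="blue":return cv2.inRange(h,(105,150,50),(125,255,255))
    if col=="red":return cv2.inRange(h,(0,190,60),(5,255,255))|cv2.inRange(h,(174,190,60),(180,255,255))
    if col=="brass":return cv2.inRange(h,(18,120,90),(28,255,255))
def blobs(p,col,m=40):
    n,l,s,_=cv2.connectedComponentsWithStats(mask(p,col))
    return [(l==i) for i in range(1,n) if s[i,4]>m]
E
python3 - <<'E'
from h import *
for n in("scene","side","wrist"):
    p=cv2.imread(f"pics/{n}0.png");d=np.load(f"pics/{n}0.npy");c=dict(np.load(f"pics/{n}0cal.npz"));G=grid(c,d)
    for col in("blue","red","brass"):
        for b in blobs(p,col):
            P=G[b&(d>0)]
            if len(P)<20: continue
            m=np.median(P,0)
            if not(0.2<m[0]<0.9 and -.5<m[1]<.6 and m[2]<.12):continue
            t=P[P[:,2]>np.percentile(P[:,2],95)-.006]
            r=cv2.minAreaRect((t[:,:2]*1000).astype(np.float32))
            v,u=np.nonzero(b)
            print(n,col,b.sum(),"px",int(u.mean()),int(v.mean()),"ztop",P[:,2].max().round(3),"top",np.round(r[0],1),np.round(r[1],1),round(r[2],1))
E
```

```text
scene blue 123 px 326 230 ztop 0.039 top [454.3 -74.7] [15.3 20.1] 45.8
scene blue 373 px 353 246 ztop 0.057 top [ 448.2 -162.5] [34.2 23.6] 2.1
scene blue 171 px 415 259 ztop 0.042 top [ 512.7 -272.4] [17.  21.5] 37.1
scene red 172 px 226 171 ztop 0.058 top [437.2 298.7] [19.1 32.7] 77.2
scene brass 122 px 322 182 ztop 0.038 top [594.5  75.9] [61.6 17.9] 4.5
scene brass 199 px 464 207 ztop 0.028 top [ 764.2 -241.3] [48.1 30.3] 11.4
side blue 202 px 215 185 ztop 0.057 top [ 454.4 -159.2] [35.5 22.6] 3.9
side blue 98 px 254 186 ztop 0.039 top [460.7 -71.6] [14.1 22.2] 44.9
side blue 107 px 167 218 ztop 0.041 top [ 519.6 -269.8] [15.8 21.8] 49.1
side red 140 px 411 152 ztop 0.057 top [444.5 302.5] [23.1 36. ] 78.0
side brass 153 px 331 222 ztop 0.037 top [599.2  78. ] [59.7 15.7] 6.3
wrist blue 192 px 202 240 ztop 0.039 top [456.9 -72.2] [16. 21.] 43.2
wrist blue 132 px 260 371 ztop 0.04 top [ 515.5 -269.6] [14.4 21.4] 43.4
wrist brass 799 px 318 111 ztop 0.037 top [597.   76.8] [59.6 15.8] 5.4
wrist brass 66 px 432 354 ztop 0.319 top [628.2  24. ] [1.7 3.8] 81.5
```

View pics/side0.png

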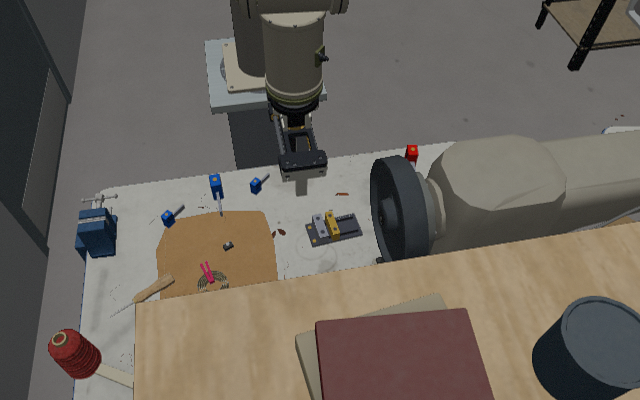

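The side view shows the red blade at (411,152), the big blue at (215,185), the block at (335,225), and the machine's handwheel beside it on +y (400,210). Checking clearance next.

```bash
python3 - <<'E'
from h import *
H=np.full((14,20),-1.)
for n in("scene","side","wrist"):
    d=np.load(f"pics/{n}0.npy");c=dict(np.load(f"pics/{n}0cal.npz"));P=grid(c,d)[d>0]
    if n!="scene": P=P[P[:,2]<.7]
    P=P[(P[:,2]>-.05)&(P[:,2]<.8)]
    # drop the robot itself around TCP
    P=P[~((np.hypot(P[:,0]-.6,P[:,1])<.13)&(P[:,2]>.15))]
    i=((P[:,0]-.3)/.04).astype(int);j=((P[:,1]+.36)/.04).astype(int)
    k=(P[:,0]>.3)&(i<14)&(P[:,1]>-.36)&(j<20)
    np.maximum.at(H,(i[k],j[k]),P[k,2])
print("cols y:",np.round(-.36+.04*np.arange(20),2))
for i in range(14):print(round(.3+.04*i,2),' '.join(f"{int(x*1000):4d}" for x in H[i]))
# leaf directions from points 10..30mm up around handles, scene and side
for nm,(x,y) in dict(red=(.441,.300),blue=(.451,-.161)).items():
  for n in("scene","side"):
    d=np.load(f"pics/{n}0.npy");c=dict(np.load(f"pics/{n}0cal.npz"));P=grid(c,d)[d>0]
    r=np.hypot(P[:,0]-x,P[:,1]-y);q=P[(r>.025)&(r<.085)&(P[:,2]>.022)&(P[:,2]<.045)]
    if len(q)<5: continue
    v=q[:,:2].mean(0)-[x,y];far=q[np.hypot(q[:,0]-x,q[:,1]-y)>.06][:,:2].mean(0)
    print(nm,n,len(q),np.degrees(np.arctan2(v[1],v[0])),far,np.degrees(np.arctan2(far[1]-y,far[0]-x)),q[:,2].max())
E
```

```text
cols y: [-0.36 -0.32 -0.28 -0.24 -0.2  -0.16 -0.12 -0.08 -0.04  0.    0.04  0.08
  0.12  0.16  0.2   0.24  0.28  0.32  0.36  0.4 ]
0.3 -1000 -1000 -1000 -1000 -1000 -1000 -1000 -1000 -1000 -1000 -1000 -1000 -1000 -1000 -1000 -1000 -1000 -1000 -1000 -1000
0.34    0    0    0    0   -1    0    0   -1    0   -1    0    0   -1   -1   -2    0    0    0    1   -2
0.38    3    3    3    3    3    3    2   22    3    3    3    2    3    4    3    3   47    3    2    2
0.42    3    4    2    2   58   57   38   39   22    2    3    4    5    3    4    3   57    3    3    3
0.46    3    3   23   24   57   56   37   38    3    2    3    3    3    2    4    3   55    2    0    3
0.5    3   40   41    5   32   31    5    4    3    3    3    3    3    3    2    3   32    2    3    2
0.54    3    4    4    5    5    4    5    5    3   35   38   36   11    3    3    2    3    3   12   13
0.58    3    4    6    6   13   18    6    5    4   36   38   37   10    2    3    2    2   11   12   13
0.62    3   25   25   33   34    4    6    4    3    9   37   37    7    2    4    9   11   13   13   13
0.66  
[... 223 characters left out ...]
  27    4   15   13   14   14   17   15  416  417  413  415  414  414  408  400  400
0.78    3    4   27   26   13   12   13   13   13   13   12  421  420  414  415  415  414  411  400  400
0.82   11   10    8    7   12   12    3   12    3    3    3  419  418  414  415  414  414  408  400  400
red scene 72 -11.673401290045268 [0.5041 0.2871] -11.528506370993318 0.033430684133991084
red side 17 1.750711821334568 [nan nan] nan 0.031477501505637884
blue scene 123 50.197220692898796 [ 0.4658 -0.0996] 76.49592715936402 0.03946438509211725
blue side 74 30.080368122499056 [ 0.4912 -0.1179] 47.017559899645654 0.03881984198256838<stdin>:20: RuntimeWarning: Mean of empty slice.
  ret = um.true_divide(
```

apply_moves([
  [[25,-13.25,8.5],[0,0,0]],
  [[25,-13.25,8.5],[0,0,0]],
  [[25,-13.25,8.5],[0,0,0]],
  [[25,-13.25,8.5],[0,0,0]],
  [[25,-13.25,8.5],[0,0,0]],
  [[25,-13.25,8.5],[0,0,0]],
  [[25,-13.25,8.5],[0,0,0]],
  [[25,-13.25,8.5],[0,0,0]],
  [[25,-13.25,8.5],[0,0,0]],
  [[25,-13.25,8.5],[0,0,0]],
  [[25,-13.25,8.5],[0,0,0]],
  [[25,-13.25,8.5],[0,0,0]],
])

```text
t: 1.15
tool_pos: [0.44, 0.3011, 0.3021]
orientation: [-2.221, -2.221, 0.0]
force: [0.5, 0.6, 0.2]
opening: 0.0925
gripper_force: 0.0
```

apply_moves([
  [[0,0,0],[0,0,0.12]],
  [[0,0,0],[0,0,0.12]],
  [[0,0,0],[0,0,0.12]],
  [[0,0,0],[0,0,0.12]],
  [[0,0,0],[0,0,0.12]],
  [[0,0,0],[0,0,0.12]],
  [[0,0,0],[0,0,0.12]],
  [[0,0,0],[0,0,0.12]],
  [[0,0,0],[0,0,0.12]],
  [[0,0,0],[0,0,0.12]],
  [[0,0,0],[0,0,0.12]],
  [[0,0,0],[0,0,0.12]],
])

```text
t: 2.15
tool_pos: [0.4409, 0.2999, 0.3024]
orientation: [3.135, 0.196, -0.001]
force: [-0.3, 0.4, -0.2]
opening: 0.0932
gripper_force: 0.0
```

apply_moves([
  [[0,0,0],[0,0,0.12]],
  [[0,0,0],[0,0,0.12]],
  [[0,0,0],[0,0,0.1]],
  [[0,0,0],[0,0,0]],
  [[0,0,0],[0,0,0]],
])

```text
t: 2.57
tool_pos: [0.4409, 0.3, 0.3025]
orientation: [3.125, -0.323, -0.001]
force: [-0.8, -0.6, 0.6]
opening: 0.0928
gripper_force: 0.0
```

```bash
cat >> h.py <<'E'
from scipy.spatial.transform import Rotation as R
def snap(robot,tag,n="wrist"):
    s=robot.read_state();p,d=robot.read_camera(n);c=robot.calibration(n)
    cv2.imwrite(f"pics/{tag}.png",p);np.save(f"pics/{tag}.npy",d);np.savez(f"pics/{tag}cal.npz",**c)
    return s,p,d,c
def st(s):
    M=R.from_rotvec(s["orientation"]).as_matrix()
    print("t",round(float(s["t"]),2),"pos",s["tool_pos"],"xyaw",np.degrees(np.arctan2(M[1,0],M[0,0])).round(2),"tilt",M[:2,2],"F",s["force"],"open",round(float(s["opening"]),4),"g",s["gripper_force"],"q",s["q"]);return M
E
python3 - <<'E'
from h import *
from plant import robot
s,p,d,c=snap(robot,"w1");st(s);G=grid(c,d)
for b in blobs(p,"red"):
    P=G[b&(d>0)];t=P[P[:,2]>.05]
    if len(t)<30: continue
    print(len(t),cv2.minAreaRect((t[:,:2]*1000).astype(np.float32)),P[:,2].max(),np.median(t[:,2]))
E
```

```text
t 2.57 pos [0.4409 0.3    0.3025] xyaw -11.8 tilt [-0.0004 -0.0003] F [-0.7958 -0.5631  0.5506] open 0.0928 g 0.0 q [ 0.5013  0.0235  1.7908 -0.      1.3277  2.278 ]
1043 ((441.4664001464844, 303.2553405761719), (22.447961807250977, 32.85706329345703), 78.71353149414062) 0.056562596074906546 0.054553031541153124
```

View pics/w1.png

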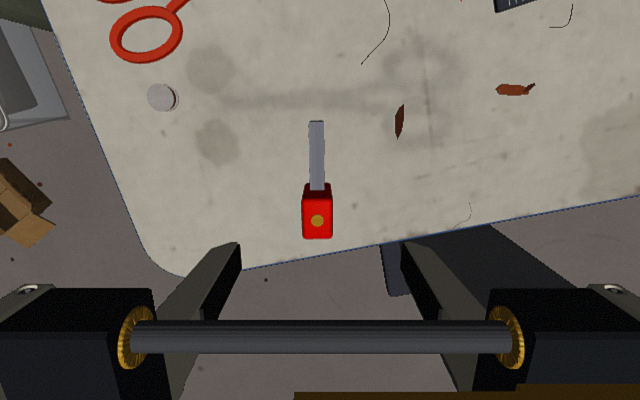

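The blade's handle sits at (317,212), with the leaf pointing straight up the image, aligned with the tool. Descend and grip.

apply_moves([
  [[0,-2.5,16],[0,0,-0.008]],
  [[0,0,16],[0,0,0]],
  [[0,0,16],[0,0,0]],
  [[0,0,16],[0,0,0]],
  [[0,0,16],[0,0,0]],
  [[0,0,15.5],[0,0,0]],
  [[0,0,0],[0,0,0]],
  [[0,0,0],[0,0,0]],
])

```text
t: 3.28
tool_pos: [0.441, 0.3022, 0.2064]
orientation: [3.125, -0.312, -0.003]
force: [-0.0, 0.6, -0.2]
opening: 0.0929
gripper_force: 0.0
```

apply_moves([
  [[0,0,0],[0,0,0]],
  [[0,0,0],[0,0,0]],
  [[0,0,0],[0,0,0]],
  [[0,0,0],[0,0,0]],
  [[0,0,0],[0,0,0]],
  [[0,0,0],[0,0,0]],
  [[0,0,0],[0,0,0]],
  [[0,0,0],[0,0,0]],
  [[0,0,0],[0,0,0]],
  [[0,0,0],[0,0,0]],
], claw=0, newtons=20)

```text
t: 4.12
tool_pos: [0.4415, 0.3025, 0.2072]
orientation: [3.126, -0.315, -0.0]
force: [0.0, 0.6, -0.1]
opening: 0.0309
gripper_force: 0.0
```

apply_moves([
  [[0,0,0],[0,0,0]],
  [[0,0,0],[0,0,0]],
  [[0,0,0],[0,0,0]],
  [[0,0,0],[0,0,0]],
  [[0,0,-15],[0,0,0]],
  [[0,0,-20],[0,0,0]],
  [[0,0,-20],[0,0,0]],
])

```text
t: 4.7
tool_pos: [0.441, 0.3021, 0.2619]
orientation: [3.124, -0.315, -0.003]
force: [0.2, 0.9, -0.6]
opening: 0.024
gripper_force: 20.0
```

```bash
python3 - <<'E'
from h import *
from plant import robot
s=robot.read_state();st(s)
E
```

```text
t 4.7 pos [0.441  0.3021 0.2619] xyaw -11.53 tilt [-0.0022 -0.0012] F [ 0.1682  0.9289 -0.554 ] open 0.024 g 19.98592883348465 q [ 0.5048  0.0728  1.8188 -0.      1.2525  2.2768]
```

apply_moves([
  [[9,23.5,0],[0,0,0]],
  [[9,23.5,0],[0,0,0]],
  [[9,23.5,0],[0,0,0]],
  [[9,23.5,0],[0,0,0]],
  [[9,23.5,0],[0,0,0]],
  [[9,23.5,0],[0,0,0]],
  [[9,23.5,0],[0,0,0]],
  [[9,23.5,0],[0,0,0]],
  [[9,23.5,0],[0,0,0]],
  [[9,23.5,0],[0,0,0]],
])

```text
t: 5.53
tool_pos: [0.4826, 0.053, 0.2621]
orientation: [3.126, -0.316, -0.0]
force: [-0.4, -0.0, -1.0]
opening: 0.0239
gripper_force: 20.0
```

apply_moves([
  [[0,0,0],[0,0,-0.1]],
  [[0,0,0],[0,0,-0.1]],
  [[0,0,0],[0,0,-0.095]],
  [[0,0,0],[0,0,0]],
  [[0,0,0],[0,0,0]],
  [[0,0,0],[0,0,0]],
])

```text
t: 6.03
tool_pos: [0.4826, 0.0543, 0.2621]
orientation: [3.138, 0.143, -0.0]
force: [-0.3, 0.4, -1.5]
opening: 0.0237
gripper_force: 20.0
```

```bash
python3 - <<'E'
from h import *
from plant import robot
s,p,d,c=snap(robot,"w2");st(s);G=grid(c,d)
for b in blobs(p,"brass",300):
    P=G[b&(d>0)];t=P[abs(P[:,2]-np.median(P[:,2]))<.004]
    print(len(t),np.median(t[:,2]),cv2.minAreaRect((t[:,:2]*1000).astype(np.float32)))
cv2.imwrite("pics/w2c.png",cv2.resize(p[0:270,170:470],None,fx=2,fy=2,interpolation=cv2.INTER_CUBIC))
E
```

```text
t 6.03 pos [0.4826 0.0543 0.2621] xyaw 5.2 tilt [-0.0003 -0.    ] F [-0.2782  0.4444 -1.5194] open 0.0237 g 19.98603254556656 q [ 0.0065 -0.0615  1.9532 -0.      1.2501  1.4864]
2358 0.03472429604338295 ((594.8865356445312, 76.79183197021484), (54.60456848144531, 15.83886432647705), 5.54464864730835)
```

View pics/w2c.png

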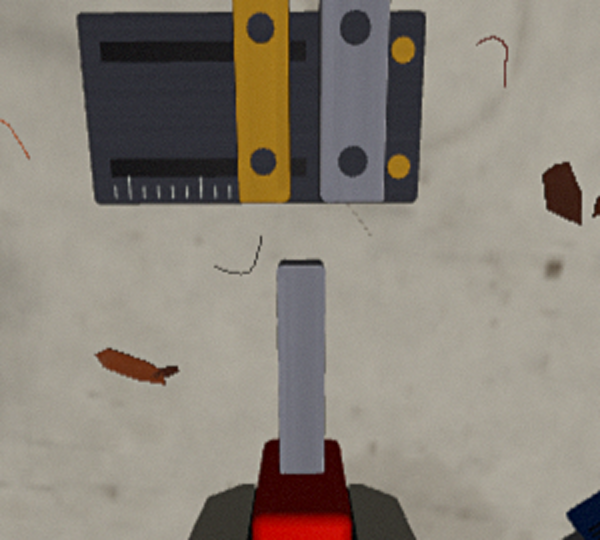

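The crop shows the fence's inner edge at about (290,120) and the jaw's at (320,120): a gap of some 9 mm, with the 12 mm leaf's tip at (300,262). I'll measure the gap line precisely.

```bash
cat > gap.py <<'E'
from h import *
def gap(tag,rows):
    p=cv2.imread(f"pics/{tag}.png");c=dict(np.load(f"pics/{tag}cal.npz"))
    h=cv2.cvtColor(p,cv2.COLOR_BGR2HSV);g=p.astype(float).mean(2);A=[];B=[];C=[]
    m=mask(p,"brass")
    for v in rows:
        u=np.nonzero(m[v])[0]
        if len(u)<5: continue
        e=u.max();o=u.min()
        A.append(ray(c,e+.5,v,.034)[:2]);C.append(ray(c,o-.5,v,.034)[:2])
        k=e+2+np.argmax(g[v,e+2:e+60]>95)   # jaw light grey
        B.append(ray(c,k-.5,v,.035)[:2])
    A,B,C=map(np.array,(A,B,C))
    f=lambda P:np.polyfit(P[:,0],P[:,1],1)
    fa,fb,fc=f(A),f(B),f(C);x=A[:,0].mean()
    cs=np.cos(np.arctan(fb[0]))
    print("slopes deg",np.degrees(np.arctan([fa[0],fb[0],fc[0]])),"gap",(np.polyval(fa,x)-np.polyval(fb,x))*cs*1000,"width",(np.polyval(fc,x)-np.polyval(fa,x))*cs*1000,
      "at x",x,"fence y",np.polyval(fa,x),"jaw y",np.polyval(fb,x),"xrange",A[:,0].min(),A[:,0].max(),"resid",np.std(B[:,1]-np.polyval(fb,B[:,0])))
E
python3 - <<'E'
from gap import *
p=cv2.imread("pics/w2.png");print(p[60,285:345].mean(1).astype(int))
m=mask(p,"brass");v,u=np.nonzero(m[:110]);print(v.min(),v.max())
gap("w2",[v for v in range(30,97) if not(8<v<25 or 70<v<92)])
# mouth end
c=dict(np.load("pics/w2cal.npz"));print("mouth",ray(c,302,100.5,.034), ray(c,320,100.5,.034))
# leaf edges
g=p.mean(2)
for vv in (150,180,200):
    r=np.nonzero((g[vv,290:350]<165))[0]+290;print(vv,r.min(),r.max(),ray(c,r.min()-.5,vv,.085)[:2],ray(c,r.max()+.5,vv,.085)[:2])
print(p[180,300:345].mean(1).astype(int), "tip",[int(g[v,320]) for v in range(122,142)])
E
```

```text
[ 50  51  47  86 100 100 103 100 100  98  95  99  99 102  96 100 102  99
  98  99  99 101 101 100 100  95  94  97 100  51  44  50  47  47  47  45
  48  49  51  46  48  49  46  46  37  93 115 120 120 122 120 117 115 117
 114 116 115 119 118 116]
0 100
slopes deg [-8.1186 -7.0781  5.1348] gap 9.435462330267908 width 17.210583633032577 at x 0.5941127932288285 fence y 0.06728465657276574 jaw y 0.05777673487352404 xrange 0.5708324896902266 0.6105988326119606 resid 0.0057143202643994305
mouth [0.5675 0.074  0.034 ] [0.5685 0.0628 0.034 ]
150 290 349 [0.5437 0.0755] [0.5464 0.046 ]
180 290 349 [0.5285 0.0746] [0.5313 0.0442]
200 290 349 [0.5179 0.0739] [0.5207 0.0429]
[163 165 164 159 161 161 163 165 162 122 118 116 122 116 115 117 119 117
 111 110 113 113 110 111 113 112 114 114 117 115 115 115 109 154 157 159
 158 159 161 159 159 159 162 160 160] tip [159, 158, 158, 154, 159, 161, 163, 147, 42, 27, 67, 124, 116, 113, 115, 111, 116, 112, 110, 113]
```

```bash
python3 - <<'E'
import re
s=open('gap.py').read()
s=s.replace('u=np.nonzero(m[v])[0]','u=np.nonzero(m[v])[0];u=u[abs(u-um)<30]').replace('def gap(tag,rows):','def gap(tag,rows,um=300):')
open('gap.py','w').write(s)
E
python3 - <<'E'
from gap import *
gap("w2",range(28,68));gap("w2",range(28,98))
p=cv2.imread("pics/w2.png");g=p.mean(2);c=dict(np.load("pics/w2cal.npz"))
# leaf: edges col 308.5(left) 332.5(right) at row 180; and row 150
for v in (140,180,215):
    print(v,g[v,300:340].astype(int))
for v in (180,):
    for z in(.08,.0845,.088): print(ray(c,308.7,v,z)[:2],ray(c,332.5,v,z)[:2])
s=ray(c,320,131,.085);print("tip",s)
E
```

```text
slopes deg [6.2392 5.5895 5.359 ] gap 9.982520687908519 width 15.685011336575721 at x 0.5980022391762635 fence y 0.06924516925152185 jaw y 0.05921495777428728 xrange 0.5874236545372835 0.6083852630812856 resid 9.206779121946504e-05
slopes deg [6.2004 4.5179 5.3676] gap 9.680855435973243 width 15.827885651270014 at x 0.589697632294875 fence y 0.06832247001183098 jaw y 0.058611439695872763 xrange 0.5702447846612337 0.6083852630812856 resid 0.00016962384548115775
140 [157 158 161 161 160 162 159 160 120 117 123 119 120 112 114 116 119 115
 114 112 110 114 114 113 113 113 110 117 113 114 115 112 129 154 155 154
 158 159 158 157]
180 [163 165 164 159 161 161 163 165 162 122 118 116 122 116 115 117 119 117
 111 110 113 113 110 111 113 112 114 114 117 115 115 115 109 154 157 159
 158 159 161 159]
215 [158 154 157 156 158 160 160 165 166 123 118 119 121 115 113 114 116 116
 113 110 110 113 109 112 107 111 112 111 115 116 115 116 112 158 160 156
 156 158 154 156]
[0.5282 0.0649] [0.5293 0.0525]
[0.5293 0.0649] [0.5304 0.0528]
[0.5301 0.0648] [0.5312 0.053 ]
tip [0.5542 0.0613 0.085 ]
```

apply_moves([
  [[0,1,10],[0,0,-0.005]],
  [[0,0,15],[0,0,0]],
  [[0,0,15],[0,0,0]],
  [[0,0,13],[0,0,0]],
  [[4,0,0],[0,0,0]],
  [[4,0,0],[0,0,0]],
  [[1,0,0],[0,0,0]],
  [[0,0,0],[0,0,0]],
  [[0,0,0],[0,0,0]],
])

```text
t: 6.83
tool_pos: [0.4921, 0.0541, 0.2096]
orientation: [3.138, 0.155, 0.001]
force: [-0.6, 0.1, -1.3]
opening: 0.0239
gripper_force: 20.0
```

```bash
python3 - <<'E'
from h import *
from plant import robot
s,p,d,c=snap(robot,"w3");st(s)
cv2.imwrite("pics/w3c.png",cv2.resize(p[0:270,170:470],None,fx=2,fy=2,interpolation=cv2.INTER_CUBIC))
E
```

```text
t 6.83 pos [0.4921 0.0541 0.2096] xyaw 5.65 tilt [0.0007 0.    ] F [-0.5777  0.0865 -1.3434] open 0.0239 g 19.998244643211365 q [0.006  0.0393 1.96   0.     1.1416 1.4781]
```

View pics/w3c.png

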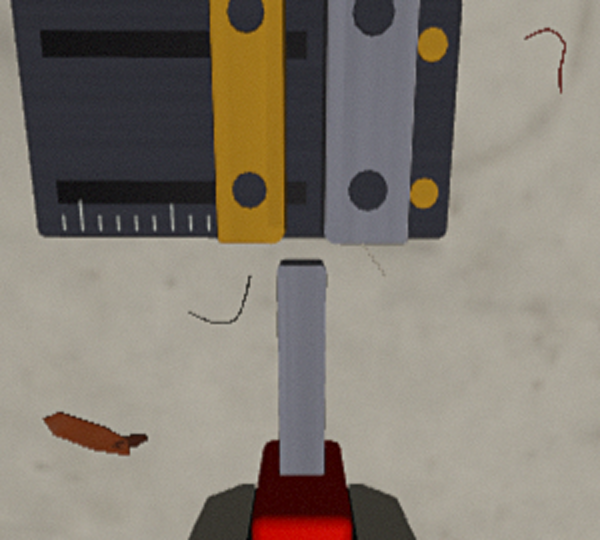

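The leaf's tip is at crop (301,262), the gap spans 285–326: clearly narrower than the leaf (277–325). A gentle trial, centred by 1 mm.

apply_moves([
  [[1,1,0],[0,0,0]],
  [[1,0,0],[0,0,0]],
  [[1,0,0],[0,0,0]],
  [[0,0,0],[0,0,0]],
  [[0,0,0],[0,0,0]],
])

```text
t: 7.3
tool_pos: [0.4949, 0.0534, 0.2093]
orientation: [3.138, 0.155, 0.0]
force: [-0.2, 0.0, -1.8]
opening: 0.0239
gripper_force: 20.0
```

apply_moves([
  [[1,0,0],[0,0,0]],
  [[0.5,0,0],[0,0,0]],
  [[0,0,0],[0,0,0]],
])

```text
t: 7.55
tool_pos: [0.4965, 0.0536, 0.2093]
orientation: [-3.138, -0.155, -0.0]
force: [0.2, -0.9, -1.6]
opening: 0.0241
gripper_force: 20.0
```

apply_moves([
  [[0.5,0,0],[0,0,0]],
  [[0.5,0,0],[0,0,0]],
  [[0,0,0],[0,0,0]],
])

```text
t: 7.8
tool_pos: [0.4974, 0.0537, 0.2093]
orientation: [3.138, 0.155, 0.0]
force: [0.1, 0.3, -1.8]
opening: 0.0234
gripper_force: 20.0
```

apply_moves([
  [[0.5,0,0],[0,0,0]],
  [[0.5,0,0],[0,0,0]],
  [[0,0,0],[0,0,0]],
])

```text
t: 8.05
tool_pos: [0.4983, 0.0538, 0.2092]
orientation: [-3.138, -0.155, 0.0]
force: [-1.0, 0.4, -1.3]
opening: 0.0238
gripper_force: 20.0
```

apply_moves([
  [[0.5,0,0],[0,0,0]],
  [[0,0,0],[0,0,0]],
])

```text
t: 8.22
tool_pos: [0.4986, 0.0539, 0.2091]
orientation: [-3.138, -0.155, 0.001]
force: [-2.7, 0.6, -0.7]
opening: 0.0238
gripper_force: 20.0
```

apply_moves([
  [[0.5,0,0],[0,0,0]],
  [[0,0,0],[0,0,0]],
])

```text
t: 8.38
tool_pos: [0.499, 0.054, 0.2089]
orientation: [-3.138, -0.155, 0.002]
force: [-4.3, 0.3, 0.4]
opening: 0.0238
gripper_force: 20.0
```

The thick blade is refused at the mouth (4 N contact, no advance). Back off and stand it well away.

apply_moves([
  [[-8,0,0],[0,0,0]],
  [[-12,0,-3],[0,0,0]],
  [[-1,-15,-7],[0,0,0]],
  [[-2.5,-30,0],[0,0,0]],
  [[-2.5,-30,0],[0,0,0]],
  [[-2.5,-30,0],[0,0,0]],
  [[-2.5,-30,0],[0,0,0]],
  [[-2.5,-30,0],[0,0,0]],
  [[-2.5,-30,0],[0,0,0]],
  [[-1,-15,0],[0,0,0]],
  [[0,-10,0],[0,0,0]],
  [[0,0,0],[0,0,0]],
])

```text
t: 9.38
tool_pos: [0.4405, 0.2705, 0.2196]
orientation: [-3.137, -0.158, -0.002]
force: [-0.2, 0.9, -0.6]
opening: 0.0236
gripper_force: 20.0
```

apply_moves([
  [[0,0,5],[0,0,0]],
  [[0,0,4],[0,0,0]],
  [[0,0,1],[0,0,0]],
  [[0,0,0.7],[0,0,0]],
  [[0,0,0],[0,0,0]],
  [[0,0,0],[0,0,0]],
])

```text
t: 9.88
tool_pos: [0.441, 0.2686, 0.2085]
orientation: [3.138, 0.154, -0.0]
force: [-0.0, 0.6, -1.1]
opening: 0.0237
gripper_force: 20.0
```

apply_moves([
  [[0,0,0.7],[0,0,0]],
  [[0,0,0.5],[0,0,0]],
  [[0,0,0],[0,0,0]],
])

```text
t: 10.13
tool_pos: [0.4409, 0.2691, 0.2073]
orientation: [-3.138, -0.155, -0.0]
force: [-0.1, -0.5, -1.4]
opening: 0.0241
gripper_force: 20.0
```

apply_moves([
  [[0,0,0],[0,0,0]],
  [[0,0,0],[0,0,0]],
  [[0,0,0],[0,0,0]],
  [[0,0,0],[0,0,0]],
  [[0,0,0],[0,0,0]],
  [[0,0,0],[0,0,0]],
  [[0,0,-10],[0,0,0]],
  [[0,0,-20],[0,0,0]],
  [[0,0,-25],[0,0,0]],
  [[0,0,-25],[0,0,0]],
  [[0,0,-20],[0,0,0]],
], claw=0.8)

```text
t: 11.05
tool_pos: [0.441, 0.2693, 0.3101]
orientation: [-3.137, -0.155, -0.003]
force: [0.6, 0.8, 0.5]
opening: 0.0739
gripper_force: 0.0
```

```bash
python3 - <<'E'
from h import *
from plant import robot
s,p,d,c=snap(robot,"w4");st(s);G=grid(c,d)
for b in blobs(p,"red"):
    P=G[b&(d>0)];t=P[P[:,2]>.05]
    if len(t)<30: continue
    print(len(t),cv2.minAreaRect((t[:,:2]*1000).astype(np.float32)),np.median(t[:,2]))
# blue blade pose: leaf of big one in initial scene and side views, ray-cast leaf top plane z=.03
for n in("scene","side"):
    p=cv2.imread(f"pics/{n}0.png");u,v=(354,246) if n=="scene" else (215,185)
    cv2.imwrite(f"pics/{n}b.png",cv2.resize(p[v-35:v+40,u-50:u+50],None,fx=4,fy=4,interpolation=cv2.INTER_CUBIC))
cv2.imwrite("pics/bb.png",np.hstack([cv2.imread("pics/sceneb.png"),cv2.imread("pics/sideb.png")]))
E
```

```text
t 11.05 pos [0.441  0.2693 0.3101] xyaw 5.66 tilt [0.0016 0.0008] F [0.6069 0.7585 0.5369] open 0.0739 g 0.0 q [ 0.4489 -0.0302  1.8299 -0.      1.3401  1.9208]
993 ((443.7236022949219, 270.59747314453125), (32.084293365478516, 22.636993408203125), 5.763918399810791) 0.058882876716221555
```

View pics/bb.png

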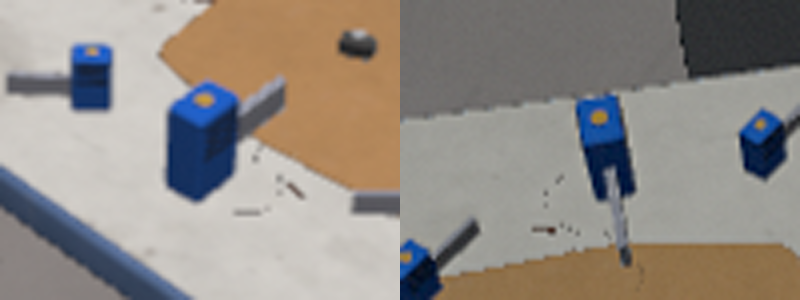

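The red blade stands upright. In both crops the large blue blade (left (200,140), right (605,150)) has its leaf pointing along +x. Going there.

apply_moves([
  [[-2.7,35.7,0],[0,0,0]],
  [[-2.7,35.7,0],[0,0,0]],
  [[-2.7,35.7,0],[0,0,0]],
  [[-2.7,35.7,0],[0,0,0]],
  [[-2.7,35.7,0],[0,0,0]],
  [[-2.7,35.7,0],[0,0,0]],
  [[-2.7,35.7,0],[0,0,0]],
  [[-2.7,35.7,0],[0,0,0]],
  [[-2.7,35.7,0],[0,0,0]],
  [[-2.7,35.7,0],[0,0,0]],
  [[-2.7,35.7,0],[0,0,0]],
  [[-2.7,35.7,0],[0,0,0.046]],
])

```text
t: 12.1
tool_pos: [0.4505, -0.1622, 0.3082]
orientation: [3.14, 0.084, 0.002]
force: [1.0, -0.1, 0.5]
opening: 0.0745
gripper_force: 0.0
```

apply_moves([
  [[0,0,0],[0,0,0]],
  [[0,0,0],[0,0,0]],
])

```text
t: 12.27
tool_pos: [0.4506, -0.162, 0.3079]
orientation: [3.14, 0.077, 0.001]
force: [0.5, 0.5, -0.3]
opening: 0.0745
gripper_force: 0.0
```

```bash
python3 - <<'E'
from h import *
from plant import robot
s,p,d,c=snap(robot,"w5");st(s);G=grid(c,d)
for b in blobs(p,"blue"):
    P=G[b&(d>0)];t=P[P[:,2]>np.percentile(P[:,2],90)-.004]
    v,u=np.nonzero(b);print(u.mean(),v.mean(),len(t),cv2.minAreaRect((t[:,:2]*1000).astype(np.float32)),np.median(t[:,2]))
cv2.imwrite("pics/w5c.png",p[60:320,180:460])
E
```

```text
t 12.27 pos [ 0.4506 -0.162   0.3079] xyaw 2.82 tilt [ 0.0004 -0.0001] F [ 0.4692  0.4607 -0.2668] open 0.0745 g 0.0 q [-0.4523 -0.1338  1.9318  0.      1.3432  1.0694]
623.8983050847457 67.89830508474576 59 ((574.7535400390625, -399.0399475097656), (25.505449295043945, 1.5909981727600098), 89.89810943603516) 0.010413553415825838
463.9040307101727 136.70057581573897 519 ((515.6074829101562, -268.8199462890625), (15.482527732849121, 22.37746810913086), 45.21058654785156) 0.03781104098325455
584.9130434782609 137.91304347826087 46 ((518.4912719726562, -384.6737976074219), (4.401909828186035, 16.094409942626953), 83.45928192138672) 0.010641159602101213
586.3510273972603 169.60616438356163 582 ((492.047119140625, -393.09234619140625), (34.3089714050293, 24.36034393310547), 1.7586500644683838) 0.010528317272076648
619.4548022598871 173.03954802259886 353 ((499.55120849609375, -411.3681335449219), (58.27359390258789, 25.22980499267578), 50.05735397338867) 0.010614847152984275
214.62060889929742 196.62060889929742 422 ((456.420654296875, -71.7723159790039), (15.387245178222656, 22.113750457763672), 44.75236129760742) 0.036254624969497634
318.99415204678365 214.17933723196882 1006 ((451.4488220214844, -158.95103454589844), (31.877098083496094, 22.53606414794922), 3.5235016345977783) 0.054300258557871295
```

View pics/w5c.png

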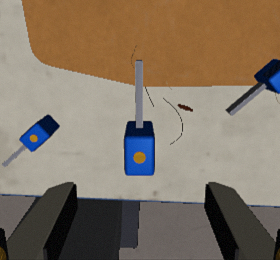

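Handle at crop (139,150), aligned; neighbours clear of the fingers. Descend and grip.

apply_moves([
  [[1,-2.5,16],[0,0,-0.01]],
  [[0,0,20],[0,0,0]],
  [[0,0,20],[0,0,0]],
  [[0,0,20],[0,0,0]],
  [[0,0,15],[0,0,0]],
  [[0,0,9.5],[0,0,0]],
  [[0,0,0],[0,0,0]],
  [[0,0,0],[0,0,0]],
])

```text
t: 12.98
tool_pos: [0.4518, -0.1569, 0.2069]
orientation: [-3.14, -0.101, 0.001]
force: [-0.8, 0.2, 1.0]
opening: 0.0743
gripper_force: 0.0
```

apply_moves([
  [[0,0,0],[0,0,0]],
  [[0,0,0],[0,0,0]],
  [[0,0,0],[0,0,0]],
  [[0,0,0],[0,0,0]],
  [[0,0,0],[0,0,0]],
  [[0,0,0],[0,0,0]],
  [[0,0,0],[0,0,0]],
  [[0,0,0],[0,0,0]],
  [[0,0,0],[0,0,0]],
  [[0,0,0],[0,0,0]],
  [[0,0,0],[0,0,0]],
], claw=0, newtons=20)

```text
t: 13.9
tool_pos: [0.4518, -0.158, 0.207]
orientation: [3.14, 0.098, 0.0]
force: [0.5, -2.0, 1.7]
opening: 0.024
gripper_force: 20.0
```

apply_moves([
  [[0,0,-15],[0,0,0]],
  [[0,0,-20],[0,0,0]],
  [[0,0,-20],[0,0,0]],
  [[5.2,-26,0],[0,0,0]],
  [[5.2,-26,0],[0,0,0]],
  [[5.2,-26,0],[0,0,0]],
  [[5.2,-26,0],[0,0,0]],
  [[5.2,-26,0],[0,0,0]],
  [[5.2,-26,0],[0,0,0]],
  [[5.2,-26,0],[0,0,0]],
  [[5.2,-26,0],[0,0,0]],
  [[0,0,0],[0,0,-0.036]],
])

```text
t: 14.9
tool_pos: [0.48, 0.056, 0.2615]
orientation: [-3.136, -0.158, 0.001]
force: [0.1, -0.1, -1.6]
opening: 0.024
gripper_force: 20.0
```

apply_moves([
  [[0,0,15],[0,0,0]],
  [[0,0,20],[0,0,0]],
  [[0,0,17.5],[0,0,0]],
  [[5,0,0],[0,0,0]],
  [[5,0,0],[0,0,0]],
  [[0,0,0],[0,0,0]],
  [[0,0,0],[0,0,0]],
])

```text
t: 15.48
tool_pos: [0.4908, 0.0534, 0.21]
orientation: [-3.138, -0.155, -0.002]
force: [-0.2, 0.8, -1.0]
opening: 0.0239
gripper_force: 20.0
```

```bash
python3 - <<'E'
from gap import *
from plant import robot
s,p,d,c=snap(robot,"w6");st(s)
cv2.imwrite("pics/w6c.png",cv2.resize(p[0:270,170:470],None,fx=2,fy=2,interpolation=cv2.INTER_CUBIC))
gap("w6",range(25,83),295)
g=p.mean(2)
for v in(140,160,190,210):print(v,g[v,306:336].astype(int))
E
```

```text
t 15.48 pos [0.4908 0.0534 0.21  ] xyaw 5.66 tilt [0.001  0.0001] F [-0.1923  0.7587 -1.0486] open 0.0239 g 19.999709129333496 q [0.0044 0.0347 1.9638 0.0001 1.1421 1.4764]
slopes deg [5.8779 6.2487 5.462 ] gap 9.777016485005525 width 15.650685360839029 at x 0.5956396545382904 fence y 0.06883296106697048 jaw y 0.05899750984951595 xrange 0.5838533657067395 0.6070787725217341 resid 7.237736972136633e-18
140 [155 155 157 157 157 160 158 158 114 108 113 114 115 122 121 122 116 117
 119 116 115 115 156 158 161 160 160 160 161 162]
160 [163 160 157 161 160 157 157 160 160 129 114 115 116 119 122 119 117 120
 120 114 119 159 160 155 155 155 157 158 155 155]
190 [163 160 160 164 159 160 162 164 163 125 114 115 117 119 122 118 116 123
 120 118 137 160 162 158 160 158 160 158 160 162]
210 [162 161 162 160 160 161 162 164 164 132 117 117 119 123 117 115 114 123
 123 118 137 163 159 160 160 157 158 158 160 159]
```

View pics/w6c.png

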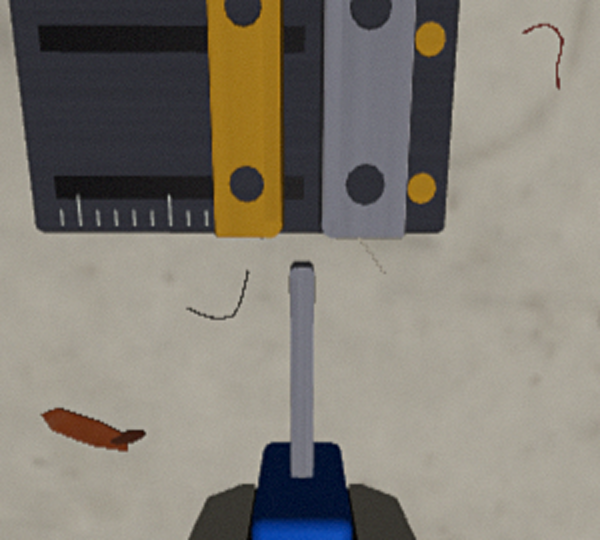

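Thin leaf tip at (302,266), gap centre at (303,235): aligned, with about 1.9 mm clearance each side. Slide in.

apply_moves([
  [[2,0,1.2],[0,0,0]],
  [[3,0,1],[0,0,0]],
  [[3,0,0],[0,0,0]],
  [[3,0,0],[0,0,0]],
  [[3,0,0],[0,0,0]],
  [[3,0,0],[0,0,0]],
  [[3,0,0],[0,0,0]],
  [[0,0,0],[0,0,0]],
])

```text
t: 16.2
tool_pos: [0.5106, 0.0554, 0.2073]
orientation: [3.138, 0.155, 0.001]
force: [0.3, -0.2, -0.7]
opening: 0.0239
gripper_force: 20.0
```

apply_moves([
  [[4,0,0],[0,0,0]],
  [[4,0,0],[0,0,0]],
  [[4,0,0],[0,0,0]],
  [[4,0,0],[0,0,0]],
  [[4,0,0],[0,0,0]],
  [[4,0,0],[0,0,0]],
  [[4,0,0],[0,0,0]],
  [[2,0,0],[0,0,0]],
  [[0,0,0],[0,0,0]],
])

```text
t: 16.95
tool_pos: [0.5404, 0.0583, 0.2072]
orientation: [-3.138, -0.155, -0.0]
force: [-0.0, 0.4, -1.5]
opening: 0.024
gripper_force: 20.0
```

apply_moves([
  [[3,0,0],[0,0,0]],
  [[3,0,0],[0,0,0]],
  [[2,0,0],[0,0,0]],
  [[0,0,0],[0,0,0]],
])

```text
t: 17.28
tool_pos: [0.5483, 0.0591, 0.2073]
orientation: [-3.138, -0.155, -0.001]
force: [0.5, -0.4, -1.3]
opening: 0.024
gripper_force: 20.0
```

apply_moves([
  [[1,0,0],[0,0,0]],
  [[1,0,0],[0,0,0]],
  [[0,0,0],[0,0,0]],
])

```text
t: 17.53
tool_pos: [0.5499, 0.0593, 0.2071]
orientation: [3.138, 0.155, 0.0]
force: [-0.4, 0.2, -2.0]
opening: 0.0237
gripper_force: 20.0
```

apply_moves([
  [[0.7,0,0],[0,0,0]],
  [[0,0,0],[0,0,0]],
])

```text
t: 17.7
tool_pos: [0.5506, 0.0593, 0.2072]
orientation: [3.138, 0.155, 0.0]
force: [0.5, -0.2, -2.6]
opening: 0.0238
gripper_force: 20.0
```

apply_moves([
  [[0.7,0,0],[0,0,0]],
  [[0,0,0],[0,0,0]],
])

```text
t: 17.87
tool_pos: [0.5513, 0.0594, 0.2071]
orientation: [3.138, 0.155, 0.0]
force: [-0.9, 0.6, -2.9]
opening: 0.0239
gripper_force: 20.0
```

apply_moves([
  [[0.6,0,0],[0,0,0]],
  [[0,0,0],[0,0,0]],
])

```text
t: 18.03
tool_pos: [0.5519, 0.0595, 0.2072]
orientation: [3.138, 0.155, 0.0]
force: [0.8, -0.6, -0.5]
opening: 0.0237
gripper_force: 20.0
```

apply_moves([
  [[0.6,0,0],[0,0,0]],
  [[0,0,0],[0,0,0]],
])

```text
t: 18.2
tool_pos: [0.5524, 0.0596, 0.2071]
orientation: [-3.138, -0.155, 0.0]
force: [0.4, -0.0, -2.1]
opening: 0.024
gripper_force: 20.0
```

apply_moves([
  [[0.6,0,0],[0,0,0]],
  [[0,0,0],[0,0,0]],
])

```text
t: 18.37
tool_pos: [0.5527, 0.0596, 0.207]
orientation: [3.138, 0.155, -0.002]
force: [-3.1, 0.5, 1.6]
opening: 0.0242
gripper_force: 20.0
```

apply_moves([
  [[0.6,0,0],[0,0,0]],
  [[0.6,0,0],[0,0,0]],
  [[0,0,0],[0,0,0]],
])

```text
t: 18.62
tool_pos: [0.5533, 0.0597, 0.2067]
orientation: [3.138, 0.155, -0.006]
force: [-9.2, -1.2, 5.1]
opening: 0.0241
gripper_force: 20.0
```

```bash
python3 - <<'E'
from gap import *
from plant import robot
s,p,d,c=snap(robot,"w7");st(s)
cv2.imwrite("pics/w7c.png",cv2.resize(p[0:270,170:470],None,fx=2,fy=2,interpolation=cv2.INTER_CUBIC))
E
```

```text
t 18.62 pos [0.5533 0.0597 0.2067] xyaw 5.66 tilt [-0.0036 -0.0003] F [-9.1871 -1.248   5.0551] open 0.0241 g 20.00184416770935 q [ 0.0154  0.203   1.7871 -0.0002  1.1551  1.4874]
```

View pics/w7c.png

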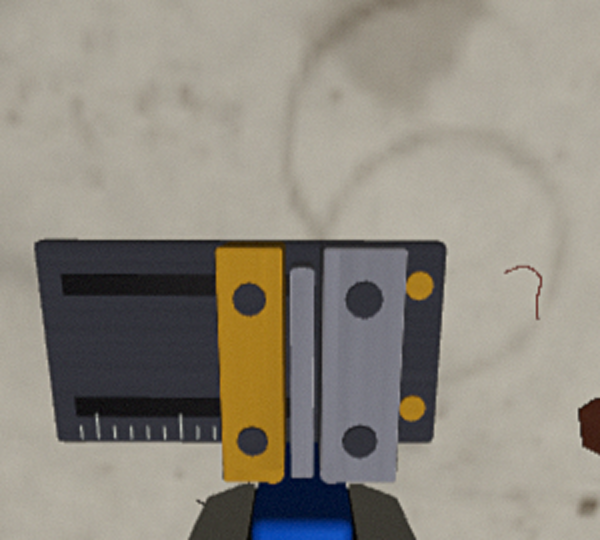

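The leaf lies fully in: its tip at (302,268), 5 mm short of the bars' far end (248), handle flush at the mouth. Release, lift, and move over the block so the one open finger stands outside the fence.

apply_moves([
  [[0,0,0],[0,0,0]],
  [[0,0,0],[0,0,0]],
  [[0,0,0],[0,0,0]],
  [[0,0,0],[0,0,0]],
  [[0,0,0],[0,0,0]],
  [[0,0,0],[0,0,0]],
  [[0,0,0],[0,0,0]],
  [[0,0,0],[0,0,0]],
  [[0,0,-10],[0,0,0]],
  [[0,0,-20],[0,0,0]],
  [[0,0,-30],[0,0,0]],
  [[0,0,0],[0,0,0]],
], claw=1)

```text
t: 19.67
tool_pos: [0.5565, 0.0598, 0.2739]
orientation: [3.137, 0.155, 0.014]
force: [1.6, 0.3, 0.5]
opening: 0.0926
gripper_force: 0.0
```

apply_moves([
  [[16,6,0],[0,0,0]],
  [[16,6,0],[0,0,0]],
  [[15,6,0],[0,0,0]],
  [[0,0,0],[0,0,0]],
  [[0,0,0],[0,0,0]],
])

```text
t: 20.08
tool_pos: [0.603, 0.0463, 0.2675]
orientation: [-3.138, -0.154, -0.0]
force: [0.2, -0.4, 0.1]
opening: 0.093
gripper_force: 0.0
```

```bash
python3 - <<'E'
from h import *
from plant import robot
s=robot.read_state();M=st(s)
o=np.array([.600,.0595]);a=np.radians(5.65);e=s["tool_pos"][:2]-o
print("local",e@[np.cos(a),np.sin(a)],e@[-np.sin(a),np.cos(a)])
snap(robot,"sc8","scene");snap(robot,"w8")
p=cv2.imread("pics/sc8.png");q=cv2.imread("pics/w8.png")
cv2.imwrite("pics/c8.png",np.hstack([cv2.resize(p[130:230,200:400],(400,200)),cv2.resize(q,(400,250))[:200]]))
E
```

```text
t 20.08 pos [0.603  0.0463 0.2675] xyaw 5.63 tilt [0.0002 0.0001] F [ 0.2417 -0.4282  0.0907] open 0.093 g 0.0 q [-0.0081  0.246   1.6148  0.0001  1.2806  1.4643]
local 0.00168868418998673 -0.013429320743466967
```

View pics/c8.png

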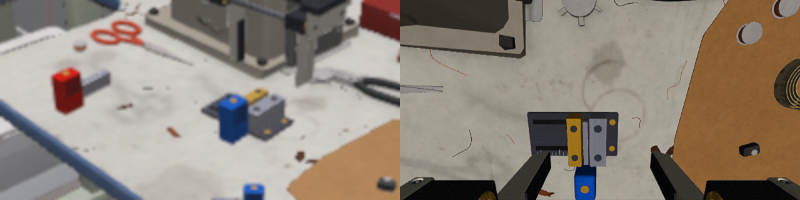

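```bash
python3 - <<'E'
from h import *
for n in("scene0","side0","wrist0","w1","w2","w8"):
    d=np.load(f"pics/{n}.npy");c=dict(np.load(f"pics/{n}cal.npz"));P=grid(c,d)[d>0]
    for y0 in np.arange(-.04,.16,.04):
        k=P[(P[:,1]>=y0)&(P[:,1]<y0+.04)&(P[:,0]>.64)&(P[:,0]<.85)&(P[:,2]>.06)&(P[:,2]<.26)]
        if len(k)>5: print(n,round(y0,2),len(k),"minx",np.percentile(k[:,0],2),"z at min",k[k[:,0]<np.percentile(k[:,0],5)][:,2].mean())
E
```

```text
scene0 -0.04 108 minx 0.642597127183845 z at min 0.23273622002375646
scene0 0.0 51 minx 0.6429494667157097 z at min 0.2542540639957571
scene0 0.12 1462 minx 0.7278732209307336 z at min 0.09796766318399153
side0 -0.04 64 minx 0.6496679452357659 z at min 0.24661300362126512
side0 0.0 66 minx 0.6614172938998216 z at min 0.23143463018602445
side0 0.08 112 minx 0.7737784094437176 z at min 0.2586267897289704
side0 0.12 17 minx 0.7438324885283428 z at min 0.11241413202670436
wrist0 -0.04 350 minx 0.6457414038671745 z at min 0.2382499863922108
wrist0 0.0 1557 minx 0.6458293562734311 z at min 0.24212982815147477
wrist0 0.12 7707 minx 0.7272664980102684 z at min 0.08333519173623528
w8 -0.04 6791 minx 0.6403735252725288 z at min 0.18845554437205286
w8 0.0 1096 minx 0.6400872620448735 z at min 0.18195863533151263
w8 0.12 265 minx 0.7192172249672178 z at min 0.0646209234002045
```

apply_moves([
  [[-1.5,0,15],[0,0,0]],
  [[0,0,20],[0,0,0]],
  [[0,0,18],[0,0,0]],
  [[0,0,10],[0,0,0]],
  [[0,0,5],[0,0,0]],
  [[0,0,0],[0,0,0]],
  [[0,0,0],[0,0,0]],
])

```text
t: 20.77
tool_pos: [0.6013, 0.0464, 0.1997]
orientation: [3.138, 0.155, 0.001]
force: [-0.4, -0.7, -0.7]
opening: 0.0933
gripper_force: 0.0
```

apply_moves([
  [[0,2,0],[0,0,0]],
  [[0,2,0],[0,0,0]],
  [[0,1,0],[0,0,0]],
  [[0,0,0],[0,0,0]],
  [[0,0,0],[0,0,0]],
])

```text
t: 21.18
tool_pos: [0.6019, 0.0411, 0.1996]
orientation: [3.138, 0.155, 0.001]
force: [0.1, 0.2, 0.5]
opening: 0.0927
gripper_force: 0.0
```

apply_moves([
  [[0,1,0],[0,0,0]],
  [[0,1,0],[0,0,0]],
  [[0,0,0],[0,0,0]],
])

```text
t: 21.43
tool_pos: [0.602, 0.0392, 0.1991]
orientation: [3.138, 0.155, -0.0]
force: [-0.3, -0.1, 0.6]
opening: 0.0931
gripper_force: 0.0
```

apply_moves([
  [[0,1,0],[0,0,0]],
  [[0,0,0],[0,0,0]],
])

```text
t: 21.6
tool_pos: [0.602, 0.0384, 0.1991]
orientation: [-3.137, -0.155, 0.0]
force: [-0.3, 1.1, -0.1]
opening: 0.0932
gripper_force: 0.6
```

apply_moves([
  [[0,1,0],[0,0,0]],
  [[0,1,0],[0,0,0]],
  [[0,0,0],[0,0,0]],
])

```text
t: 21.85
tool_pos: [0.6021, 0.0373, 0.199]
orientation: [-3.136, -0.155, 0.0]
force: [0.6, 6.4, -0.0]
opening: 0.093
gripper_force: 3.4
```

apply_moves([
  [[0,1,0],[0,0,0]],
  [[0,0.5,0],[0,0,0]],
  [[0,0,0],[0,0,0]],
])

```text
t: 22.1
tool_pos: [0.6022, 0.0361, 0.199]
orientation: [-3.135, -0.156, 0.0]
force: [-0.9, 8.5, -0.4]
opening: 0.0929
gripper_force: 3.9
```

apply_moves([
  [[0,0.5,0],[0,0,0]],
  [[0,0,0],[0,0,0]],
])

```text
t: 22.27
tool_pos: [0.6023, 0.0357, 0.199]
orientation: [-3.135, -0.156, 0.0]
force: [-0.1, 8.0, -0.3]
opening: 0.093
gripper_force: 4.1
```

apply_moves([
  [[0,0.5,0],[0,0,0]],
  [[0,0,0],[0,0,0]],
])

```text
t: 22.43
tool_pos: [0.6023, 0.0353, 0.199]
orientation: [-3.135, -0.156, 0.0]
force: [-0.1, 9.1, 0.6]
opening: 0.0931
gripper_force: 4.5
```

Fence is sliding at about 8 N; continue in small steps until the force rises.

apply_moves([
  [[0,0.5,0],[0,0,0]],
  [[0,0.5,0],[0,0,0]],
  [[0,0,0],[0,0,0]],
])

```text
t: 22.68
tool_pos: [0.6024, 0.0345, 0.1989]
orientation: [-3.135, -0.156, 0.001]
force: [-0.2, 8.7, -0.4]
opening: 0.0935
gripper_force: 5.1
```

apply_moves([
  [[0,0.5,0],[0,0,0]],
  [[0,0,0],[0,0,0]],
])

```text
t: 22.85
tool_pos: [0.6024, 0.0344, 0.1989]
orientation: [-3.134, -0.156, 0.001]
force: [-0.2, 13.0, -0.5]
opening: 0.0926
gripper_force: 6.1
```

apply_moves([
  [[0,0.5,0],[0,0,0]],
  [[0,0,0],[0,0,0]],
])

```text
t: 23.02
tool_pos: [0.6024, 0.0343, 0.1989]
orientation: [-3.133, -0.156, 0.001]
force: [0.7, 14.6, -0.7]
opening: 0.0931
gripper_force: 7.1
```

apply_moves([
  [[0,0.5,0],[0,0,0]],
  [[0,0,0],[0,0,0]],
])

```text
t: 23.18
tool_pos: [0.6025, 0.0341, 0.1989]
orientation: [-3.133, -0.156, 0.001]
force: [-0.1, 16.3, -1.3]
opening: 0.0931
gripper_force: 8.2
```

apply_moves([
  [[0,0.7,0],[0,0,0]],
  [[0,0.5,0],[0,0,0]],
  [[0,0,0],[0,0,0]],
  [[0,0,0],[0,0,0]],
])

```text
t: 23.52
tool_pos: [0.6025, 0.0338, 0.1988]
orientation: [-3.131, -0.156, 0.001]
force: [-0.4, 20.4, -1.1]
opening: 0.0926
gripper_force: 10.6
```

apply_moves([
  [[0,-4,0],[0,0,0]],
  [[0,-6,0],[0,0,0]],
  [[0,0,-10],[0,0,0]],
  [[0,0,-25],[0,0,0]],
  [[0,0,-30],[0,0,0]],
  [[0,0,-25],[0,0,0]],
  [[-25,0,0],[0,0,0]],
  [[0,0,0],[0,0,0]],
  [[0,0,0],[0,0,0]],
])

```text
t: 24.27
tool_pos: [0.5765, 0.0373, 0.2898]
orientation: [3.137, 0.154, 0.001]
force: [0.4, -0.2, -1.0]
opening: 0.0932
gripper_force: 0.0
```

```bash
python3 - <<'E'
from h import *
from plant import robot
s,p,d,c=snap(robot,"w9");st(s);G=grid(c,d)
for b in blobs(p,"blue")+blobs(p,"brass",200):
    P=G[b&(d>0)]
    if len(P)<200: continue
    t=P[P[:,2]>np.percentile(P[:,2],90)-.004];print(cv2.minAreaRect((t[:,:2]*1000).astype(np.float32)),np.median(t[:,2]))
_,q,_,_=snap(robot,"sc9","scene")
cv2.imwrite("pics/c9.png",np.hstack([cv2.resize(p[60:310,200:440],None,fx=1.6,fy=1.6,interpolation=cv2.INTER_CUBIC),cv2.resize(q[130:280,200:350],(400,400))]))
E
```

```text
t 24.27 pos [0.5765 0.0373 0.2898] xyaw 5.63 tilt [ 0.0005 -0.0004] F [ 0.4144 -0.1586 -1.0291] open 0.0932 g 0.0 q [-0.0241  0.1534  1.6773 -0.0004  1.3104  1.4485]
((552.6448974609375, 58.22425079345703), (32.27758026123047, 22.663850784301758), 4.924659729003906) 0.054097657922626
((597.7703247070312, 73.73275756835938), (59.39725875854492, 16.035097122192383), 5.735492706298828) 0.03427095873229384
((600.0365600585938, 87.43721771240234), (12.873679161071777, 2.406510591506958), 2.523348808288574) 0.20756171157891626
((609.4723510742188, -6.944530963897705), (12.584516525268555, 3.0549428462982178), 1.2823482751846313) 0.2077789224089495
```

View pics/c9.png

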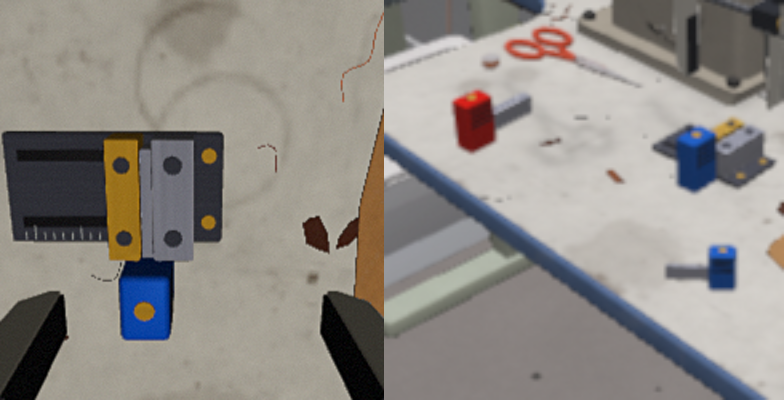

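The left crop shows the fence (122,200) and jaw (172,200) closed on the leaf at (146,200), with the blue handle at the mouth. Its centre measures about 46.4 mm behind the fence's middle, against 47 mm for fully home. The red blade stands upright, well clear, at (475,120) in the right crop. Handing in.

```bash
python3 -c "
from plant import robot
print(robot.close_job())"
```

```text
the job is handed in; nothing more can be done
None
```

The job is handed in, at about 24 s: the roughly 9.8 mm gap refused the thick blade on a gentle 4 N try, so it stands upright well clear; the thin blade is fully home, and the fence was pushed 3.9 mm until it met the blade firmly (up to 20 N).

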